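# Close the oblong well of the serving counter

### The arm

A 6-joint arm with a two-finger parallel gripper is mounted at the origin on the work surface. World frame = base frame: x ahead of the robot, y to its left, z up, the work surface at z = 0. Lengths are in m, angles in rad, forces in N, time in s.
With the tool pointing down it reaches from about 0.275 to 0.825 m from the base axis. Payload 4.9 kg.
Tool frame: the origin (TCP) lies midway between the tips of the shut fingers; the grasp point (between the pads) lies 19 mm behind it (bot.grip_depth is the distance from the TCP to the grasp point, in m); z points along the fingers, y is the line along which they close (so a half turn about z gives the same grasp; the last joint's range is limited). The gripper opens to 85 mm and grips with 20 to 120 N. Pads are 22 mm wide; open, the fingers measure 114 mm over their backs; the gripper's body (76 mm by 85 mm) begins 54 mm behind the grasp point. The pads swing forward as they close: fully open they stand 13 mm farther back than shut.
Start: joints at [-1.397, 0.326, -0.193, 1.052, 0, 1.437], TCP at [0.167, -0.524, 0.196] pointing down, gripper open.
Joint ranges: [-2.65, 2.65], [-0.97, 1.79], [-1.3, 1.35], [-1.93, 2.1], [-1.47, 1.37], [-3.14, 3.14]. Speed limits (rad/s): [2.57, 2.57, 3.14, 3.14, 3.14, 3.14].

### API

Orientations are given as a unit quaternion [w, x, y, z].
In Python, from cell import bot gives the robot as it stands. Calls block until the motion is done:
- bot.move_pose(position, orientation): joint-space move of the TCP to a pose.
- bot.move_linear(position, speed=0.15, rotation=None, until_force=None): straight line of the TCP; rotation=None keeps the orientation; speed is the mean speed in m/s. With until_force (N) it stops when the force on the tool has changed by that much, and returns True; else False.
- bot.goto_joints(angles): joint-space move.
- bot.set_gripper(opening, grasp_force=None): opening from 0.0 (shut) to 1.0 (fully open); grasp_force is the grip in N (None keeps the last); returns when the fingers have stopped.
- bot.wait(seconds).
- bot.solve_ik(position, orientation): joint angles nearest the present ones, or None.
- bot.camera(name): name is "scene" or "top" or "wrist"; returns the picture (420x560x3 uint8, red, green, blue); there is no depth.
- bot.calibration(name): a dict with "mtx" (3x3 intrinsics, pixels), "k1" (the pictures are not rectified: a ray, as slopes to the right and down, at radius r is drawn at 1 + k1 r^2 times it, then the intrinsics apply), "extrinsics" (4x4, takes a point from world to camera coordinates); the wrist camera has in their place "hand_eye" (4x4, takes a point from camera to tool coordinates, whose origin is the TCP and whose axes are the flange's). Camera axes: x right, y down, z forward; pixel columns grow to the right and rows downward; lengths in m; the calibration is good to about 2 mm. A picture is of the moment at which its call begins: read the wrist's pose just before it. calibration takes no time and is no camera call.
A pose or a line that the arm cannot do raises bot.PlanningError and nothing moves.
- bot.close_job(): hands the job in; it is judged then, once.
Trained networks look in the newest picture that a camera, given by its name, has taken for a name from the list of things; names that differ only in an ending like _2 or _b are one class to them, and where a whole thing is asked for, a point or a joint stands for the part that bears it (a point fixed in the world has none). Each returns a list of dicts, best first, with "confidence" (0 to 1); they miss things now and then, are a little off and sometimes report something else, mostly with a low value. They report only what shows in the picture. A call takes as long as a camera call. They do not tell look-alikes from the thing itself.
- bot.search_frame(camera, thing): "bbox" ([left, top, width, height] in pixels, round what is visible of it).
Readings, each from a call of its own:
- bot.read_clock(): time.
- bot.read_joint_positions(): joint angles.
- bot.read_joint_vel(): joint speeds.
- bot.read_joint_efforts(): joint torques, N m.
- bot.read_position(): TCP position.
- bot.read_tool_rot(): TCP orientation.
- bot.read_ft_force(): force on the tool from outside, world axes, zero at the start.
- bot.read_moment(): the same for the moment, N m.
- bot.read_gripper_width(): opening from 0.0 (shut) to 1.0 (fully open).
- bot.read_finger_force(): force on a finger pad.
Only numpy, scipy, OpenCV 4.12 (cv2) and the standard library are available. Lean on these libraries where they do the work, as an engineer would, in place of code of your own. Each camera call takes 0.05 s, during which the arm holds its last target. There are 200 camera calls.

### The job

Close the oblong well of the food counter: slide the rectangular steel cover over the deck, without lifting it clear, until it drops into the oblong recess (not the round one) and lies flat and flush there. Leave the closed food tub that stands on the deck where it is, and let go of the cover.

Things in the scene. Friction and masses are not known exactly. Their poses are not given: they have to be found in the camera images.
- cover: Rectangular steel cover plate, 100 (x) by 130 (y) by 6 mm, about 0.3 kg; on its middle a black upright grip 12 mm thick (x), 60 mm long (y), rising 30 mm above the plate (top 36 mm above the underside). Origin: centre of the underside; x short side, y long side, z up. Starts loose on the plain middle third of the grey deck, up to 20 degrees askew. Either way round fits.
- oblong_recess (a point): Centre of the steel ledge (floor) of the oblong recess, 126 (x) by 156 mm (y), sunk 6 mm in the flat grey deck (320 by 720 mm, 90 mm above the table), at its left or right end; an open well 60 by 90 mm in its middle. The cover fits with 13 mm play each side. x: across the counter, away from the robot; y: along it; z up. Nothing stands between cover and recess.
- round_recess (a point): Centre of the ledge of the other recess, round, 110 mm across and 6 mm deep, with an open well 70 mm across, at the opposite end of the same deck. It does not take the rectangular cover. Axes as for the oblong recess.
- tub: Closed white food tub, 104 (x) by 78 (y) by 57 mm high, 0.35 kg, standing loose on the back strip of the deck, its centre about 150 mm farther from the robot than the line through the recesses. Origin: centre of its underside. Leave it (a nudge under 20 mm is forgiven).
Mind the look-alikes: they are no part of the job. Leave any orange look-alike of the cover alone.

How it is judged:
By the outcome, as a careful person would: the job done as asked, in the order asked, and still so for the second after the job is handed in, with the robot touching nothing.
It also fails if it takes over 38 s, if anything falls off the work surface, if the arm or the gripper's body presses on something with over 40 N, if the wrist force passes 120 N, or if a joint passes its speed limit or range.

## Working session

There is one attempt and no reset: what is moved stays moved. The work goes in short steps, each a Python script; the robot and the scene stay as the last script left them, time stands still between calls to the robot, and variables do not carry over. Pictures are saved under pics/ and viewed, at most 12 in all, crops included, and the job is handed in when it is done.

```bash
mkdir -p pics; cat > h.py <<'E'
import numpy as np, cv2
from cell import bot
def ray(name,px):
    c=bot.calibration(name); K=np.array(c['mtx']); k=c['k1']
    d=np.array([(px[0]-K[0,2])/K[0,0],(px[1]-K[1,2])/K[1,1]]); u=d.copy()
    for _ in range(30): u=d/(1+k*(u@u))
    return np.array([u[0],u[1],1.])
def world(name,px,z,T=None):
    c=bot.calibration(name)
    if T is None: T=np.linalg.inv(np.array(c['extrinsics']))
    d=T[:3,:3]@ray(name,px); o=T[:3,3]
    return o+d*(z-o[2])/d[2]
def save(name,f):
    im=bot.camera(name); cv2.imwrite('pics/'+f,im[:,:,::-1]); return im
E
python3 - <<'E'
from h import *
a=save('top','top0.png'); 
for t in ['cover','oblong_recess','round_recess','tub']:
    for d in bot.search_frame('top',t):
        b=d['bbox']; print(t,np.round(b),round(d['confidence'],2),world('top',(b[0]+b[2]/2,b[1]+b[3]/2),.09).round(3))
save('scene','scene0.png')
print(bot.read_clock())
E
```

```text
cover [414. 209.  62.  61.] 0.91 [ 0.457 -0.379  0.09 ]
cover [195. 214.  68.  55.] 0.69 [0.46  0.107 0.09 ]
cover [ 86. 149. 110. 138.] 0.51 [0.514 0.312 0.09 ]
round_recess [ 84. 151. 114. 135.] 0.75 [0.513 0.313 0.09 ]
tub [354. 146.  40.  48.] 0.64 [ 0.62  -0.227  0.09 ]
0.3
```

View pics/top0.png

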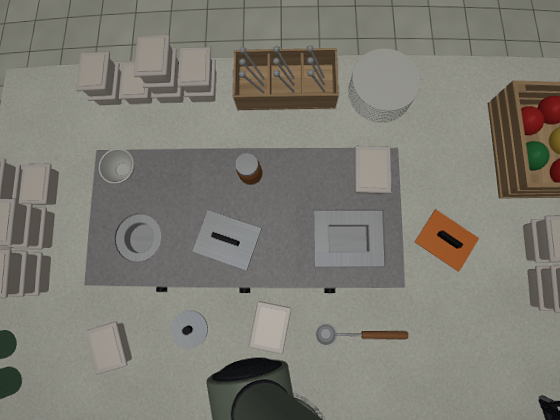

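View pics/scene0.png

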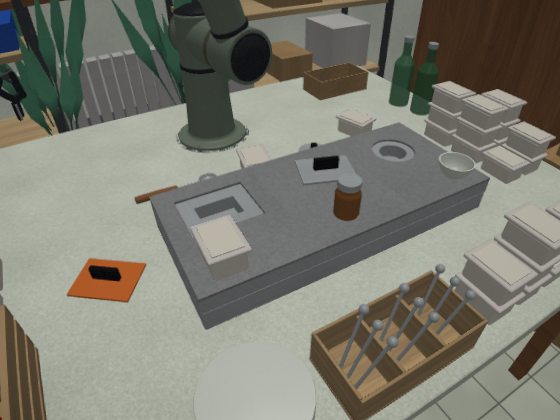

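The top view shows these candidates for the cover:
- a grey plate with a black grip at (226,240), on the deck's middle third
- an orange plate at (446,240), a look-alike off the deck
- a round lid at (190,328), on the table

I choose the grey one. The oblong recess is at (349,238), the round one at (138,238), the tub at (373,168) and a jar at (249,168). Next I'll measure the corners.

```bash
python3 - <<'E'
from h import *
im=cv2.imread('pics/top0.png')
g=cv2.cvtColor(im,cv2.COLOR_BGR2GRAY)
def blob(mask,x0,y0,x1,y1):
    m=np.zeros_like(mask); m[y0:y1,x0:x1]=mask[y0:y1,x0:x1]
    cs,_=cv2.findContours(m,cv2.RETR_EXTERNAL,cv2.CHAIN_APPROX_NONE)
    return max(cs,key=cv2.contourArea)
def show(n,c,z):
    w=np.array([world('top',p[0].astype(float),z)[:2] for p in c],np.float32)
    r=cv2.minAreaRect(w*1000); b=cv2.boxPoints(r)
    print(n,np.round(r[0],1),np.round(r[1],1),round(r[2],1),b.round().tolist())
thr=(g>135).astype(np.uint8)*255
print(g[238,180:410:6])
show('plate',blob(thr,185,200,270,275),.096)
show('recess',blob(thr,300,200,395,275),.087)
show('grip',blob((g<50).astype(np.uint8)*255,205,225,245,255),.126)
show('tub',blob((g>165).astype(np.uint8)*255,345,140,400,200),.147)
for p in [(97,150),(398,149),(86,286),(404,286)]: print(world('top',p,.09).round(3))
crop=np.hstack([cv2.resize(im[190:290,180:280],(400,400),interpolation=2),cv2.resize(im[190:290,300:400],(400,400),interpolation=2)])
cv2.imwrite('pics/crop.png',crop)
E
```

```text
[107 111 106 137 138 138  37  29  19 136 138 142 141  96 108 114 109 111
 108 108 106 110 104 140 140 129 129 128 127 127 127  97 135 134  93 103
 101 105 142]
plate [463.6 111.8] [126.4  96.3] 70.7 [[397.0, 68.0], [488.0, 36.0], [530.0, 156.0], [439.0, 187.0]]
recess [ 459.6 -135.6] [100.3 109.8] 88.9 [[404.0, -185.0], [513.0, -187.0], [515.0, -87.0], [406.0, -84.0]]
grip [463.  109.7] [62.2 10.2] 71.4 [[448.0, 82.0], [458.0, 79.0], [478.0, 138.0], [468.0, 141.0]]Traceback (most recent call last):
  File "<stdin>", line 17, in <module>
  File "<stdin>", line 7, in blob
ValueError: max() iterable argument is empty
```

```bash
python3 - <<'E'
from h import *
im=cv2.imread('pics/top0.png')
g=cv2.cvtColor(im,cv2.COLOR_BGR2GRAY)
m=np.zeros_like(g); m[200:275,305:392]=(cv2.medianBlur(g,3)[200:275,305:392]>120)*255
c=max(cv2.findContours(m,0,1)[0],key=cv2.contourArea)
w=np.array([world('top',p[0].astype(float),.085)[:2] for p in c],np.float32)*1000
print(cv2.minAreaRect(w), cv2.boundingRect(c))
for p in [(314,210),(384,210),(314,267),(384,267)]: print('rec',world('top',p,.09).round(3))
for p in [(97,150),(398,149),(86,286),(404,286)]: print(world('top',p,.09).round(3))
for p in [(357,147),(389,147),(357,191),(390,191)]: print('tub',world('top',p,.147).round(3))
crop=np.hstack([cv2.resize(im[190:290,180:280],(400,400),interpolation=2),cv2.resize(im[190:290,300:400],(400,400),interpolation=2)])
cv2.imwrite('pics/crop.png',crop)
E
```

```text
((464.36041259765625, -160.61927795410156), (154.295654296875, 123.6162109375), 89.27825927734375) (314, 211, 70, 56)
rec [ 0.529 -0.085  0.09 ]
rec [ 0.527 -0.243  0.09 ]
rec [ 0.401 -0.082  0.09 ]
rec [ 0.399 -0.237  0.09 ]
[0.681 0.433 0.09 ]
[ 0.67  -0.284  0.09 ]
[0.36  0.434 0.09 ]
[ 0.357 -0.279  0.09 ]
tub [ 0.657 -0.178  0.147]
tub [ 0.657 -0.249  0.147]
tub [ 0.559 -0.174  0.147]
tub [ 0.559 -0.245  0.147]
```

View pics/crop.png

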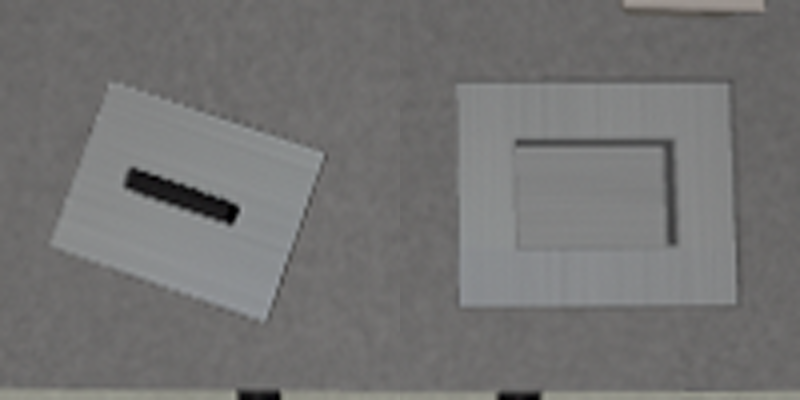

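The crop confirms it: the grey plate with the grip is askew by about -19° at (.463,.111), and the oblong recess measures 125 x 157 mm with its centre at (.464,-.161). Both match the given sizes. The tub is at about (.608,-.21).

```bash
cat >> h.py <<'E'
from scipy.spatial.transform import Rotation as R
def down(a):  # tool y at angle a (rad) about world z, tool z down; quaternion wxyz
    y=np.array([np.cos(a),np.sin(a),0]); z=np.array([0,0,-1.]); x=np.cross(y,z)
    q=R.from_matrix(np.c_[x,y,z]).as_quat(); return [q[3],q[0],q[1],q[2]]
E
python3 - <<'E'
from h import *
best=None
for f in (0,np.pi):
    j=bot.solve_ik([.463,.111,.22],down(np.radians(-19)+f)); j2=bot.solve_ik([.464,-.161,.1],down(f))
    print(f,None if j is None else np.round(j,2),None if j2 is None else np.round(j2,2))
    if j is not None and j2 is not None:
        s=max(abs(j[5]),abs(j2[5]))
        if best is None or s<best[0]: best=(s,f)
f=best[1]; print('use',f)
bot.move_pose([.463,.111,.20],down(np.radians(-19)+f))
bot.set_gripper(.6,30)
bot.move_linear([.463,.111,.13],.15)
print(bot.move_linear([.463,.111,.101],.06,until_force=8))
print(bot.read_position(),bot.read_ft_force(),bot.read_clock())
save('wrist','w1.png')
E
```

```text
0 [ 0.08  0.17 -0.33  1.06  0.    1.98] [-0.48  0.31 -0.48  0.78  0.    1.09]
3.141592653589793 [ 0.08  0.17 -0.33  1.06  0.   -1.16] [-0.48  0.31 -0.48  0.78  0.   -2.06]
use 0
False
[0.4628631  0.11100087 0.10079954] [-0.30444869  0.55031563 -0.31315258] 4.4667
```

View pics/w1.png

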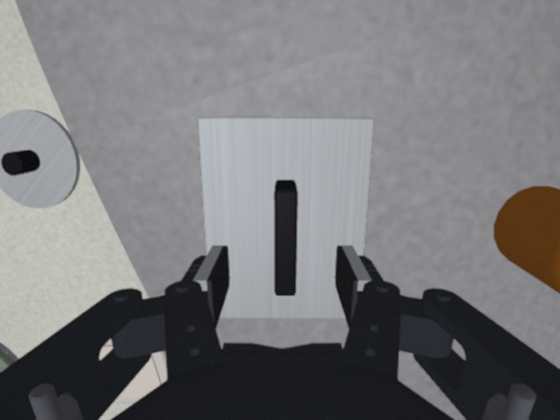

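The wrist view shows the grip at (286,240), squarely between the pads. I'll check how centred they are along the grip using the plate corners (199,118), (373,118), (368,318) and (207,318).

```bash
python3 - <<'E'
from h import *
q=bot.read_tool_rot(); T=np.eye(4); T[:3,:3]=R.from_quat([q[1],q[2],q[3],q[0]]).as_matrix(); T[:3,3]=bot.read_position()
W=T@np.array(bot.calibration('wrist')['hand_eye'])
P=[world('wrist',p,.096,W) for p in [(199,118),(373,118),(368,318),(207,318)]]
print(np.round(P,3),np.mean(P,0)); print('grip top',[world('wrist',p,.126,W).round(3) for p in [(286,184),(286,294)]])
print([np.linalg.norm(P[i]-P[(i+1)%4]).round(3) for i in range(4)])
E
```

```text
[[0.441 0.19  0.096]
 [0.534 0.158 0.096]
 [0.498 0.033 0.096]
 [0.395 0.069 0.096]] [0.46718152 0.11267797 0.096     ]
grip top [array([0.477, 0.144, 0.126]), array([0.457, 0.086, 0.126])]
[np.float64(0.098), np.float64(0.13), np.float64(0.109), np.float64(0.13)]
```

```bash
python3 - <<'E'
from h import *
bot.set_gripper(0,35)
print(bot.read_gripper_width(),bot.read_finger_force(),bot.read_ft_force())
z=bot.read_position()[2]
bot.move_linear([.464,.03,z],.06,rotation=down(0))
print(bot.read_position(),bot.read_ft_force())
bot.move_linear([.464,-.163,z],.09)
print(bot.read_position(),bot.read_ft_force(),bot.read_gripper_width(),bot.read_clock())
save('top','t2.png'); save('wrist','w2.png')
a=cv2.imread('pics/t2.png')[140:300,270:430]; b=cv2.imread('pics/w2.png')
cv2.imwrite('pics/c2.png',np.hstack([cv2.resize(a,(400,400)),cv2.resize(b,(400,300))] if 0 else [cv2.resize(a,(360,360)),cv2.resize(b,(440,360))]))
E
```

```text
-0.00023080288328770432 0.0 [-0.08135815  0.5437966   0.29974403]
[0.46395167 0.03021038 0.10105604] [-0.24471092 -0.29235399 -0.38395035]
[ 0.46396899 -0.16264209  0.10105245] [ 0.02774327 -0.408276    0.59659464] 0.003962351865578802 8.8417
```

View pics/c2.png

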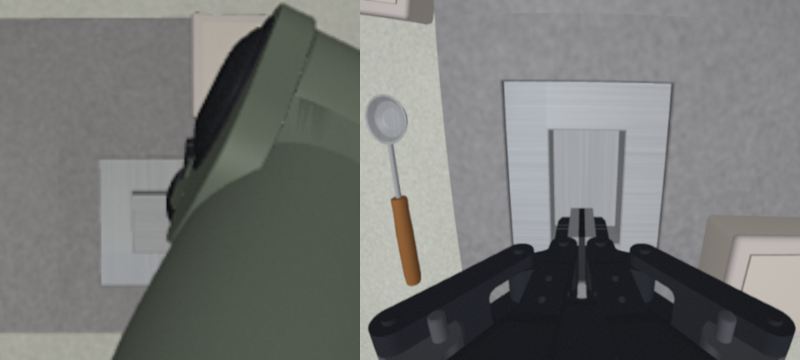

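The gripper shut empty (width 0), so the cover was not held. I'll go back and find where it is now.

```bash
python3 - <<'E'
from h import *
T=np.eye(4); T[:3,:3]=R.from_quat(np.roll(down(0),-1)).as_matrix(); T[:3,3]=bot.read_position()
W=T@np.array(bot.calibration('wrist')['hand_eye'])
print('tip px back-projected at .101',world('wrist',(282,245),.101,W), bot.read_position())
a=cv2.imread('pics/t2.png')
cv2.imwrite('pics/c3.png',cv2.resize(a[140:340,60:420],(720,400)))
E
```

```text
tip px back-projected at .101 [ 0.46421254 -0.16956254  0.101     ] [ 0.46399631 -0.16274303  0.10108179]
```

View pics/c3.png

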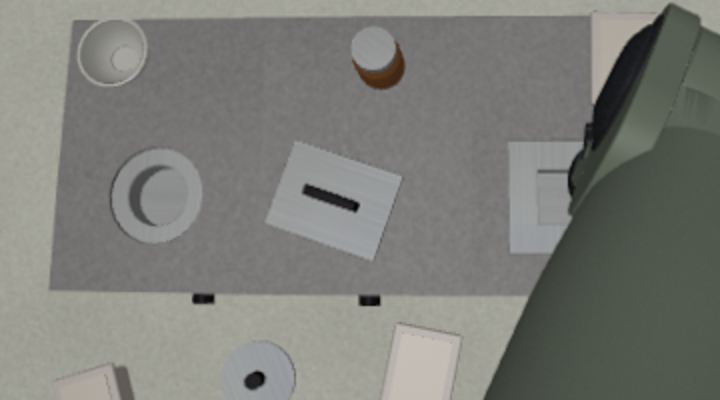

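```bash
python3 - <<'E'
from h import *
def meas(f):
    g=cv2.cvtColor(cv2.imread(f),cv2.COLOR_BGR2GRAY); o=[]
    for m,z,(x0,y0,x1,y1) in [(g>125,.096,(180,200,275,280)),(g<55,.126,(200,220,255,260))]:
        M=np.zeros_like(g); M[y0:y1,x0:x1]=m[y0:y1,x0:x1]*255
        c=max(cv2.findContours(M,0,1)[0],key=cv2.contourArea)
        w=np.array([world('top',p[0].astype(float),z)[:2] for p in c],np.float32)*1000
        o.append(np.round(np.r_[cv2.minAreaRect(w)[0],cv2.minAreaRect(w)[1:][0],cv2.minAreaRect(w)[2]],1))
    return o
print(meas('pics/top0.png'),meas('pics/t2.png'))
bot.move_linear([.464,-.163,.16],.2)
bot.set_gripper(.6)
bot.move_pose([.465,.112,.15],down(np.radians(-19)))
bot.move_linear([.465,.112,.1005],.1)
print(bot.read_position(),bot.read_gripper_width(),bot.read_clock())
bot.set_gripper(.3,35); print(bot.read_gripper_width(),bot.read_finger_force(),bot.read_ft_force())
bot.set_gripper(.18,35); print(bot.read_gripper_width(),bot.read_finger_force(),bot.read_ft_force(),bot.read_clock())
save('wrist','w3.png')
E
```

```text
[array([463. , 112.6, 128.2,  98.5,  70.5]), array([463. , 109.7,  62.2,  10.2,  71.4])] [array([462.9,  84.9, 194.6, 132.2,  70.8]), array([463. , 109.7,  62.2,  10.2,  71.4])]
[0.46534867 0.11154337 0.10071955] 0.6010861249007096 11.6333
0.30100562408941256 0.0 [ 0.21021371  0.20333856 -0.53045938]
0.1804840084729333 0.0 [ 0.11873926 -0.25026123 -0.5283629 ] 12.2667
```

View pics/w3.png

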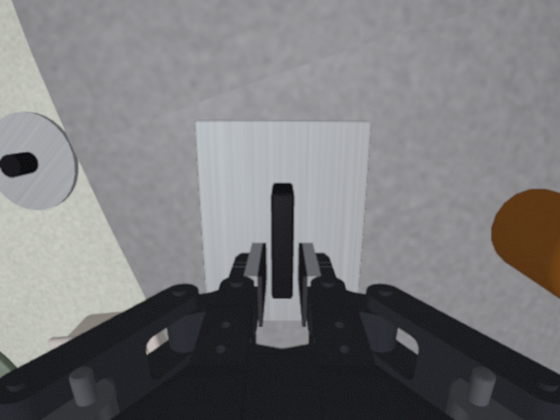

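```bash
python3 - <<'E'
from h import *
c=bot.calibration('wrist'); H=np.linalg.inv(np.array(c['hand_eye'])); K=np.array(c['mtx']); print(K[0,0],c['k1'],np.round(c['hand_eye'],3).tolist())
def pr(p):
    p=H@np.r_[p,1]; u=p[:2]/p[2]; u=u*(1+c['k1']*(u@u)); return np.round([K[0,0]*u[0]+K[0,2],K[1,1]*u[1]+K[1,2],p[2]],3)
for z in (0,-.01,-.019,-.03):
    print(z,pr([0,-.0077,z]),pr([0,.0077,z]),'|',pr([.011,0,z])[:2],pr([-.011,0,z])[:2])
print(bot.read_joint_positions())
# grip as it should look if at TCP xy with top 25mm behind TCP
for z in (-.025,.005): print('grip',z,pr([.03,.006,z]),pr([.03,-.006,z]),pr([-.03,.006,z]),pr([-.03,-.006,z]))
E
```

```text
316.92630306938264 -0.07454922485191764 [[0.0, -0.965, -0.262, 0.066], [1.0, 0.0, 0.0, 0.0], [-0.0, -0.262, 0.965, -0.179], [0.0, 0.0, 0.0, 1.0]]
0 [2.68742e+02 2.34527e+02 1.90000e-01] [2.94451e+02 2.34535e+02 1.90000e-01] | [281.599 216.98 ] [281.594 251.527]
-0.01 [2.68043e+02 2.40646e+02 1.80000e-01] [2.95123e+02 2.40655e+02 1.80000e-01] | [281.586 222.255] [281.581 258.427]
-0.019 [2.67349e+02 2.46738e+02 1.71000e-01] [2.95791e+02 2.46747e+02 1.71000e-01] | [281.573 227.517] [281.568 265.28 ]
-0.03 [2.66401e+02 2.55065e+02 1.61000e-01] [2.96704e+02 2.55075e+02 1.61000e-01] | [281.555 234.731] [281.55  274.623]
[ 8.19377961e-02  2.88286037e-01 -5.15738197e-01  7.66815277e-01
 -1.35285248e-05  1.98425778e+00]
grip -0.025 [2.93622e+02 1.95304e+02 1.58000e-01] [2.69514e+02 1.95296e+02 1.58000e-01] [2.92444e+02 3.01434e+02 1.73000e-01] [2.70667e+02 3.01428e+02 1.73000e-01]
grip 0.005 [2.91793e+02 1.83649e+02 1.87000e-01] [2.71429e+02 1.83642e+02 1.87000e-01] [2.90957e+02 2.75803e+02 2.02000e-01] [2.72234e+02 2.75798e+02 2.02000e-01]
```

The shut fingertips show at row 243 instead of the expected 217. That puts the tips well above where the nominal TCP says, so the gripper closed above the grip. I'll feel for the plate with open fingers to find the true offset.

```bash
python3 - <<'E'
from h import *
bot.set_gripper(.45,35)
hit=bot.move_linear([.465,.112,.056],.04,until_force=4)
p=bot.read_position(); print(hit,p,bot.read_ft_force(),bot.read_moment(),bot.read_clock())
save('wrist','w4.png')
E
```

```text
True [0.46465976 0.11196552 0.05950312] [-1.41880662 -0.51932756  6.22791991] [-0.03107466  0.24871168  0.02191812] 13.6083
```

View pics/w4.png

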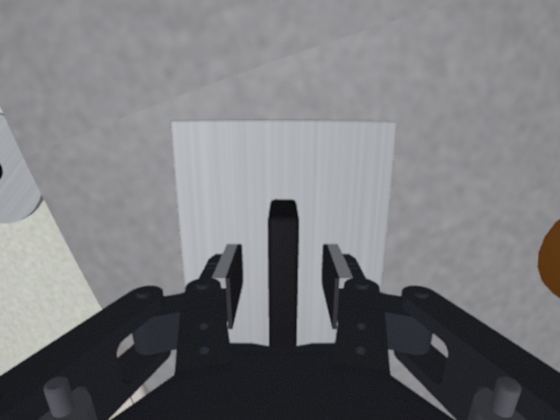

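Contact came at TCP z .0595, so the tips really sit about 30 mm higher than nominal, and they now straddle the grip. I'll raise 9 mm (the pads swing forward as they close), grip and verify.

```bash
python3 - <<'E'
from h import *
bot.move_linear([.465,.112,.0685],.1)
bot.set_gripper(0,35)
w=bot.read_gripper_width(); z=bot.read_position()[2]
print(w,bot.read_finger_force(),bot.read_ft_force(),z)
if w>.05:
    bot.move_linear([.464,.03,z],.08,rotation=down(0))
    print(bot.read_ft_force(),bot.read_gripper_width())
    bot.move_linear([.464,-.06,z],.1)
    print(bot.read_position(),bot.read_ft_force(),bot.read_gripper_width())
print(bot.read_clock())
save('wrist','w5.png'); 
E
```

```text
0.13138658294407815 35.28153419494629 [ 1.23165091 -0.96456213 -0.81652584] 0.06818959748806991
[ 0.21065378 -0.46015369  0.06555203] 0.13339444014314167
[ 0.46398532 -0.06008519  0.06818488] [-0.64010795 -0.32933971 -1.30049742] 0.1314610319039815
16.4833
```

View pics/w5.png

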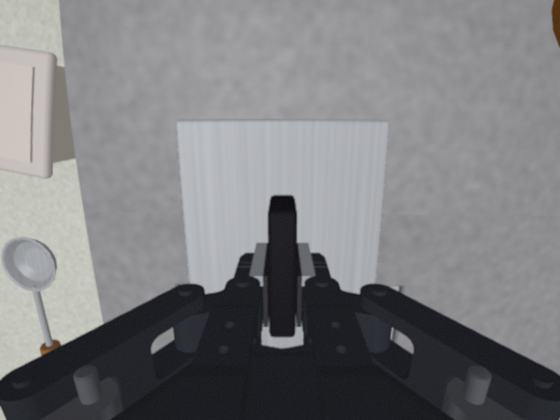

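The cover is held square and has followed, with its far corners at (178,121) and (387,121). I'll compute its offset and finish the slide.

```bash
python3 - <<'E'
from h import *
p=bot.read_position(); z=p[2]
T=np.eye(4); T[:3,:3]=R.from_quat(np.roll(down(0),-1)).as_matrix(); T[:3,3]=p
W=T@np.array(bot.calibration('wrist')['hand_eye'])
A=world('wrist',(178,121),.096,W);B=world('wrist',(387,121),.096,W)
off=(A+B)/2-p-[0,.065,0]; print(A,B,off[:2])
oy=np.clip(off[1],-.004,.005)
y=-.161-oy
bot.move_linear([.464,y,z],.1)
print(bot.read_position(),bot.read_ft_force(),bot.read_gripper_width())
hit=bot.move_linear([.464,y,z-.0065],.03,until_force=8)
print(hit,bot.read_position(),bot.read_ft_force(),bot.read_clock())
save('wrist','w6.png')
E
```

```text
[0.41574528 0.00630548 0.096     ] [0.51306213 0.00635461 0.096     ] [0.00040624 0.00120087]
[ 0.46373497 -0.16163096  0.06803392] [-0.64447771  0.09452558 -2.48743294] 0.12797962757283665
True [ 0.46438537 -0.16185652  0.06205217] [0.12786796 0.27827656 4.20594067] 17.9833
```

View pics/w6.png

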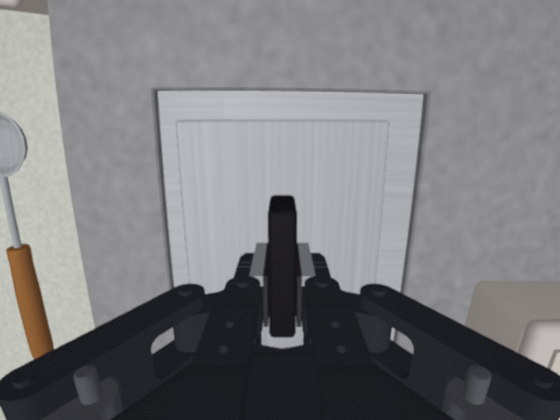

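The cover is inside the recess, with its corners at (178,121) and (387,121) and a ledge margin all round. It touched down after 6 mm. Now I'll release, retreat and check.

```bash
python3 - <<'E'
from h import *
bot.set_gripper(.4)
p=bot.read_position()
bot.move_linear([p[0],p[1],.2],.12)
bot.move_pose([.30,.2,.25],down(0))
bot.wait(.3)
save('top','t7.png'); print(bot.read_clock(),bot.read_ft_force())
save('scene','s7.png')
a=cv2.imread('pics/t7.png')[130:290,270:430]; b=cv2.imread('pics/s7.png')[120:300,130:330]
cv2.imwrite('pics/c7.png',np.hstack([cv2.resize(a,(360,360)),cv2.resize(b,(400,360))]))
E
```

```text
21.525 [-0.32654451  0.51616498 -0.1450491 ]
```

View pics/c7.png

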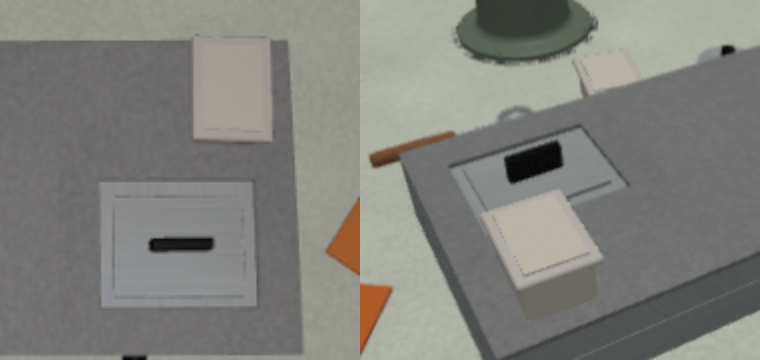

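The cover lies centred and flush in the oblong recess, with its grip at (181,244) in the crop. The tub hasn't moved.

```bash
python3 -c "
from cell import bot
print(bot.close_job())"
```

```text
the job is handed in; nothing more can be done
None
```

The rectangular cover lies flat and flush in the oblong recess, let go, with the tub where it was; I handed the job in at about 21.5 s of the 38 s, after a first grasp that closed above the grip and had to be redone.

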